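Unclip the basket handle, shut the warmer and stow the handle

TASK

Close down the warmer: squeeze the release button on the side of the basket's clip-on handle and, keeping it held down, pull the handle straight out of its socket, then lay the handle down on the cork mat and let go of it. With the handle out of the way, shut the warmer's lid completely. Then take the handle up again by its bar and push it, clip first, into the steel holder until its whole thick head is inside and only the bar sticks out; leave the bystanding jar and cup where they are.

Things in the scene. Friction and masses are not known exactly. Their poses are not given: they have to be found in the camera images.
- warmer: Counter-top food warmer, a fixed open-topped stainless box 200 mm (x) by 220 mm (y) by 150 mm high, with a wire basket in it. Origin under its centre, on the bench; +z up, -x is its front (towards the robot, where the handle sticks out). It stands on the bench and does not move, at a different place and turn every time.
- socket_mouth (a point): Centre of the mouth of the handle's socket, in a notch of the warmer's front wall, 2 mm proud of the front face, 132 mm above the bench; axes as the warmer's. The socket runs 37 mm inwards (+x), 13 mm high, about 1.5 mm clearance each side: the handle only comes out straight along the warmer's -x; it droops slightly.
- handle: Loose black clip-on handle, 201 mm long, 0.12-0.2 kg. Origin under the centre of its thick head; x along it towards the clip, z up when clipped or lying upright. Head: x -25..25, y -13..13, z 0..40 mm. Bar behind it: x -140..-25, y -11..11, z 0..22 mm. Starts clipped in the socket, x along the warmer's x, origin 29 mm before the socket mouth, 121 mm above the bench; head and bar are in free air.
- clip_tip (a point): Tip of the handle's steel clip, 61 mm ahead of the handle's origin, 11 mm above its underside; axes as the handle's. The clip is x 25..61 mm, 12 mm high, with a catch on its +y side that locks it in the socket (about 2 mm of play) until the button is pressed. While clipped, the head is in the way of the lid.
- release (a joint): Release button on the head's +y side, 16 mm long by 20 mm high, centred at handle x 0, z 22 mm, standing 5 mm proud (head and button together 31 mm wide): 0 out, grows as pushed in (m), 0.005 flush, stop 0.006. Spring 2 N to start, 7 N flush. The catch is free from about 0.0035. Pinching the head across y presses it.
- handle_mid (a point): Middle of the handle's length, on its axis: 40 mm behind the handle's origin and 11 mm above its underside; axes as the handle's.
- tail (a point): Point on the handle's bar near its tail end, 115 mm behind the handle's origin, 11 mm above the underside, 25 mm from the end; the bar there is 22 by 22 mm. Axes as the handle's.
- lid (a joint): The warmer's flat steel lid, 6 mm thick with a raised middle panel (9 mm), 216 mm wide, hinged along the top of the warmer's rear wall: 0 shut flat, grows as it opens (rad); starts 0.8 to 1.1. A stiff hinge (about 0.45 N m) holds it where it is left; a few newtons on the front edge move it. A finger tab 70 mm wide reaches 25 mm beyond its front edge.
- lid_edge (a point): Middle of the lid's front edge, on its upper (outer) face, 200 mm from the hinge, at the root of the finger tab. Axes: the lid's; z is normal to its outer face, -x points from the hinge to the front edge.
- lid_hinge (a point): Middle of the lid's hinge line (it runs along the warmer's y), 100 mm behind the warmer's centre, 150 mm above the bench. Axes as the lid's.
- rest_mat: Brown cork mat fixed on the bench, 230 mm (x) by 150 mm (y), 4 mm thick. Origin under its centre. Clear of other things.
- holder: Low stainless holder fixed on the bench: a roofed tunnel 130 mm long (x), 70 mm wide (y), 58 mm high, walls 3 mm, open at its front (-x) end, which faces roughly the robot, closed at the rear; the bench is its floor. Inside 127 by 64 by 55 mm high. Origin under its centre, mouth at x = -65 mm. With the clip at the rear wall the handle's origin is about at the holder's centre.
- sauce_jar: Bystander: closed sauce jar, 66 mm across, 100 mm high. Origin under its centre.
- steel_cup: Bystander: open steel cup, 80 mm across, 75 mm high. Origin under its centre.
Things that resemble listed ones, but are neither listed nor needed, are in the scene too. Several things have the shape of the handle; the one meant has the colours described above.

How it is judged:
On the way, in this order (a step that is already met when the one before it is completed fails the run):
1. the release button is held down while the handle is still in its socket (value of joint release above 0.003 m and x of handle in the frame of socket_mouth above -0.04 m), for 0.1 s.
2. the handle has been pulled clear of the socket with the button still held down (value of joint release above 0.003 m and x of handle in the frame of socket_mouth below -0.064 m).
3. the handle lies on the cork mat, let go and at rest (contact force between the fingers and handle below 0.2 N and linear speed of handle below 0.03 m/s and z of handle_mid in the frame of rest_mat below 0.04 m and x of handle_mid in the frame of rest_mat between -0.11 and 0.11 m and y of handle_mid in the frame of rest_mat between -0.075 and 0.075 m), for 0.2 s.
4. the lid is fully shut (value of joint lid below 0.03 rad), for 0.2 s.
At the end, for the whole second after the job is handed in: The lid is shut (within 0.03 rad). The handle lies in the holder clip first: its origin, the centre of the head, is no more than 45 mm in front of the holder's centre (the whole head inside, to 5 mm) and between the side walls, its bar sticking out of the mouth; it is released and at rest (contact force between the fingers and handle below 0.2 N and linear speed of handle below 0.03 m/s and value of joint lid below 0.03 rad and z of handle_mid in the frame of holder below 0.045 m and x of handle in the frame of holder between -0.045 and 0.03 m and y of handle in the frame of holder between -0.035 and 0.035 m and x of tail in the frame of holder below -0.09 m); the robot touches nothing.
It fails at once if the sauce jar is pushed more than 30 mm (distance of sauce_jar from where it was at the start of the episode above 0.03 m).
It fails at once if the steel cup is pushed more than 30 mm (distance of steel_cup from where it was at the start of the episode above 0.03 m).
It also fails if it takes over 72 s, if anything falls off the work surface, if the arm or the gripper's body presses on something with over 40 N, if the wrist force passes 120 N, or if a joint passes its speed limit or range.

ROBOT

A 6-joint arm with a two-finger parallel gripper is mounted at the origin on the work surface. World frame = base frame: x ahead of the robot, y to its left, z up, the work surface at z = 0. Lengths are in m, angles in rad, forces in N, time in s.
With the tool pointing down it reaches from about 0.3 to 0.85 m from the base axis. Payload 5.4 kg.
Tool frame: the origin (TCP) lies on the mounting face of the last link; the fingertips stand 173 mm ahead of it and the grasp point (between the pads) lies 155 mm ahead of it; z points along the fingers, y is the line along which they close (so a half turn about z gives the same grasp; the last joint's range is limited). The gripper opens to 85 mm and grips with 20 to 120 N. Pads are 22 mm wide; open, the fingers measure 114 mm over their backs; the gripper's body (76 mm by 85 mm) begins 54 mm behind the grasp point. The pads swing forward as they close: fully open they stand 13 mm farther back than shut.
Start: joints at [-1.544, 0.158, 1.597, -0, 1.386, -0.21], TCP at [0.135, -0.559, 0.405] pointing down, gripper open.
Joint ranges: [-2.91, 2.91], [-0.94, 2.29], [0.18, 2.7], [-1.29, 4.43], [0.17, 2.64], [-3, 3]. Speed limits (rad/s): [2.57, 2.57, 3.14, 3.14, 3.14, 3.14].

INTERFACE

Orientations are given as a 3x3 rotation matrix whose columns are the frame's x, y, z axes.
In Python, from rig import * gives the robot as it stands. Calls block until the motion is done:
- goto(position, orientation): joint-space move of the TCP to a pose.
- movel(position, rot=None, speed=0.15, threshold=None): straight line of the TCP; rot=None keeps the orientation; speed is the mean speed in m/s. With threshold (N) it stops when the force on the tool has changed by that much, and returns True; else False.
- move_j(angles): joint-space move.
- gripper_to(opening, force=None): finger opening in m; force is the grip in N (None keeps the last); returns when the fingers have stopped.
- wait(seconds).
- ik(position, orientation): joint angles nearest the present ones, or None.
- state(): the state.
- camera(name): name is "side" or "top" or "wrist"; returns the picture (420x560x3 uint8, red, green, blue); there is no depth.
- camera_params(name): a dict with "mtx" (3x3 intrinsics, pixels), "extrinsics" (4x4, takes a point from camera to world coordinates); the wrist camera has in their place "hand_eye" (4x4, takes a point from camera to tool coordinates, whose origin is the TCP and whose axes are the flange's). Camera axes: x right, y up, looking along -z (the intrinsics and any distortion apply to the point x, -y, -z); pixel columns grow to the right and rows downward; lengths in m; the calibration is good to about 2 mm. A picture is of the moment at which its call begins: read the wrist's pose just before it. camera_params takes no time and is no camera call.
A pose or a line that the arm cannot do raises MotionError and nothing moves.
- finish_job(): hands the job in; it is judged then, once.
The state is a dict: "time": time; "joint_positions": joint angles; "qvel": joint speeds; "effort": joint torques, N m; "position": TCP position; "ee_rot": TCP orientation; "ft_force": force on the tool from outside, world axes, zero at the start; "ft_torque": the same for the moment, N m; "grip_width": finger opening in m; "gripper_force": force on a finger pad.
Only numpy, scipy, OpenCV 4.12 (cv2) and the standard library are available. Lean on these libraries where they do the work, as an engineer would, in place of code of your own. Each camera call takes 0.05 s, during which the arm holds its last target. There are 200 camera calls.

## Working session

There is one attempt and no reset: what is moved stays moved. The work goes in short steps, each a Python script; the robot and the scene stay as the last script left them, time stands still between calls to the robot, and variables do not carry over. Pictures are saved under pics/ and viewed, at most 13 in all, crops included, and the job is handed in when it is done.

```bash
ls; mkdir -p pics
python3 - <<'E'
from rig import *
import cv2
for n in ["top","side"]:
    im=camera(n); cv2.imwrite(f"pics/{n}0.png",im[:,:,::-1]); p=camera_params(n); print(n,p)
print(camera_params("wrist")); print(state()["time"])
E
```

```text
pics
top {'mtx': array([[473.56100926,   0.        , 277.25027752],
       [  0.        , 473.56100926, 213.44075819],
       [  0.        ,   0.        ,   1.        ]]), 'extrinsics': array([[-2.13531908e-03,  9.97010344e-01, -7.72386877e-02,
         4.28943290e-01],
       [-9.99706862e-01, -2.65545569e-04,  2.42099071e-02,
         7.17440396e-02],
       [ 2.41170174e-02,  7.72677420e-02,  9.96718649e-01,
         1.34818781e+00],
       [ 0.00000000e+00,  0.00000000e+00,  0.00000000e+00,
         1.00000000e+00]])}
side {'mtx': array([[421.32020142,   0.        , 279.05171816],
       [  0.        , 421.32020142, 211.58762804],
       [  0.        ,   0.        ,   1.        ]]), 'extrinsics': array([[-0.7369693 ,  0.47730479, -0.47859836, -0.02208563],
       [-0.6758971 , -0.52696032,  0.51524356,  0.61884245],
       [-0.00627412,  0.70320193,  0.7109625 ,  0.91185654],
       [ 0.        ,  0.        ,  0.        ,  1.        ]])}
{'mtx': array([[374.28849995,   0.        , 278.13970715],
       [  0.        , 374.28849995, 208.20915812],
       [  0.        ,   0.        ,   1.        ]]), 'hand_eye': array([[-1.64296410e-03,  9.55370039e-01,  2.95407160e-01,
         7.53162706e-02],
       [ 9.99998650e-01,  1.57559365e-03,  4.66092034e-04,
        -1.33423872e-03],
       [-2.01512796e-05,  2.95407527e-01, -9.55371338e-01,
         3.07763516e-02],
       [ 0.00000000e+00,  0.00000000e+00,  0.00000000e+00,
         1.00000000e+00]])}
0.1
```

View pics/top0.png

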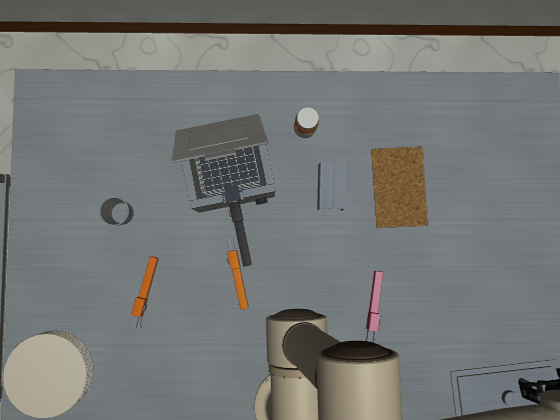

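View pics/side0.png

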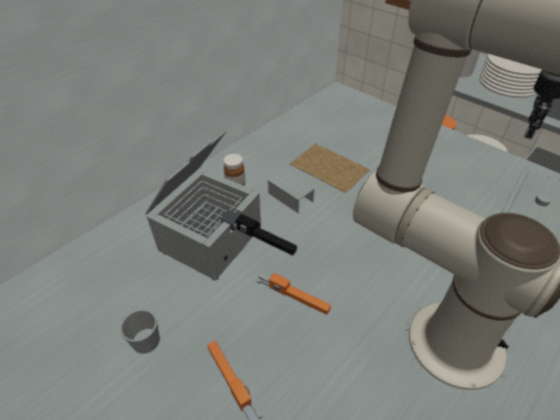

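The top view shows the warmer around (230,170), with the black handle running to (248,265). The holder is at about (332,186), the mat at (400,187), the jar at (307,122) and the cup at (117,211). I'll zoom in to measure.

Run:
```python
import cv2
im=cv2.imread("pics/top0.png")
cv2.imwrite("pics/c1.png",cv2.resize(im[95:275,165:435],None,fx=2.96,fy=2.96,interpolation=cv2.INTER_CUBIC))
```

```text
(no output)
```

View pics/c1.png

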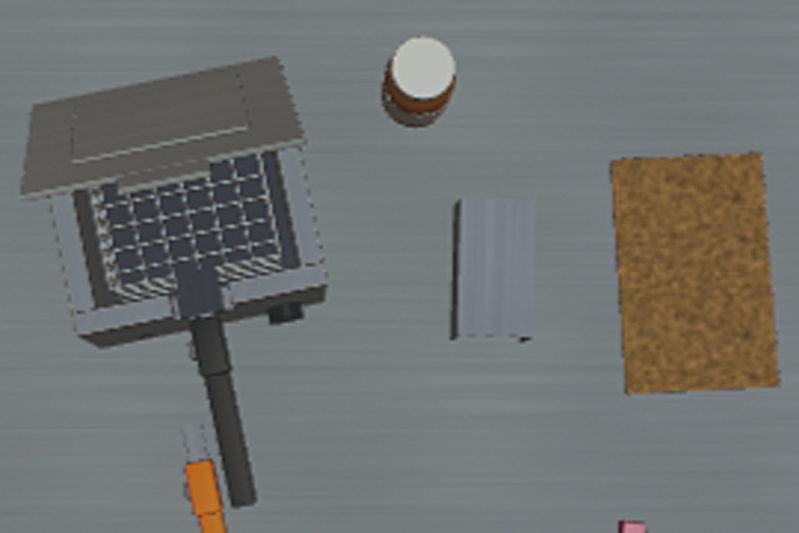

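```bash
cat > h.py <<'E'
from rig import *
import numpy as np, cv2
def ray(name,uv,cam=None):
    p=camera_params(name); E=p.get("extrinsics") if cam is None else cam
    d=np.linalg.solve(p["mtx"],[uv[0],uv[1],1]); d=E[:3,:3]@[d[0],-d[1],-d[2]]
    return E[:3,3],d
def at(name,uv,z,cam=None):
    o,d=ray(name,uv,cam); return o+d*(z-o[2])/d[2]
def proj(name,P,cam=None):
    p=camera_params(name); E=p.get("extrinsics") if cam is None else cam
    c=(np.asarray(P)-E[:3,3])@E[:3,:3]; c=c*[1,-1,-1]; q=c@p["mtx"].T; return q[...,:2]/q[...,2:]
def wcam(s):
    T=np.eye(4); T[:3,:3]=s["ee_rot"]; T[:3,3]=s["position"]; return T@camera_params("wrist")["hand_eye"]
def down(a):  # tool z down, tool x at heading a
    c,s=np.cos(a),np.sin(a); return np.array([[c,s,0],[s,-c,0],[0,0,-1]])
E
python3 - <<'E'
from h import *
c=lambda x,y:(x/2.96+165,y/2.96+95)
for n,z,pts in [("front rim",.15,[(83,335),(327,288),(325,263),(77,320)]),("head/bar",.143,[(201,378),(231,373),(231,507),(256,500)]),
 ("holder",.058,[(460,198),(535,198),(531,341),(453,339)]),("mat",.004,[(612,160),(762,152),(779,386),(627,393)]),("jar",.1,[(424,68)])]:
    P=np.array([at("top",c(*q),z)[:2] for q in pts]); print(n,P.round(4).tolist(),P.mean(0).round(4))
E
```

```text
front rim [[0.5352, 0.2557], [0.5758, 0.0471], [0.5975, 0.0487], [0.5481, 0.261]] [0.5642 0.1531]
head/bar [[0.4987, 0.1554], [0.503, 0.1296], [0.3884, 0.1292], [0.3943, 0.1079]] [0.4461 0.1305]
holder [[0.6717, -0.0792], [0.6719, -0.1494], [0.5378, -0.1439], [0.5397, -0.0715]] [ 0.6053 -0.111 ]
mat [[0.7198, -0.2347], [0.7282, -0.3826], [0.4986, -0.3933], [0.492, -0.2452]] [ 0.6097 -0.314 ]
jar [[0.7833, -0.0425]] [ 0.7833 -0.0425]
```

Run:
```python
from h import *
a=np.radians(11.5)
for h in (a,a+np.pi):
  for p in [(.49,.138,.45),(.525,.145,.298),(.46,.13,.298),(.61,.165,.55)]:
    q=ik(p,down(h)); print(np.degrees(h).round(), p, None if q is None else np.round(q,2))
h=a+np.pi if ik((.49,.138,.45),down(a+np.pi)) is not None else a
goto((.40,.0,.5),down(h)); goto((.48,.136,.45),down(h))
s=state(); im=camera("wrist"); cv2.imwrite("pics/w1.png",im[:,:,::-1])
np.save("w1.npy",wcam(s)); print(s["time"],s["position"],h)
```

```text
12.0 (0.49, 0.138, 0.45) [ 0.04 -0.04  1.72 -0.    1.47  1.41]
12.0 (0.525, 0.145, 0.298) [ 0.05  0.19  1.78 -0.    1.17  1.42]
12.0 (0.46, 0.13, 0.298) [ 0.02  0.02  1.97 -0.    1.15  1.39]
12.0 (0.61, 0.165, 0.55) [ 0.07  0.26  1.2  -0.    1.68  1.44]
192.0 (0.49, 0.138, 0.45) [ 0.04 -0.04  1.72 -0.    1.47 -1.73]
192.0 (0.525, 0.145, 0.298) [ 0.05  0.19  1.78 -0.    1.17 -1.72]
192.0 (0.46, 0.13, 0.298) [ 0.02  0.02  1.97 -0.    1.15 -1.75]
192.0 (0.61, 0.165, 0.55) [ 0.07  0.26  1.2  -0.    1.68 -1.7 ]
3.0333 [0.48008826 0.1354267  0.4501177 ] 3.342305517569141
```

View pics/w1.png

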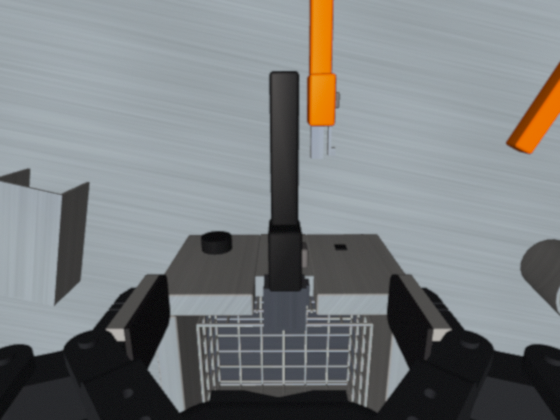

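Run:
```python
import cv2
im=cv2.imread("pics/w1.png")
cv2.imwrite("pics/c2.png",cv2.resize(im[60:320,150:420],None,fx=2.3,fy=2.3,interpolation=cv2.INTER_CUBIC))
```

```text
(no output)
```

View pics/c2.png

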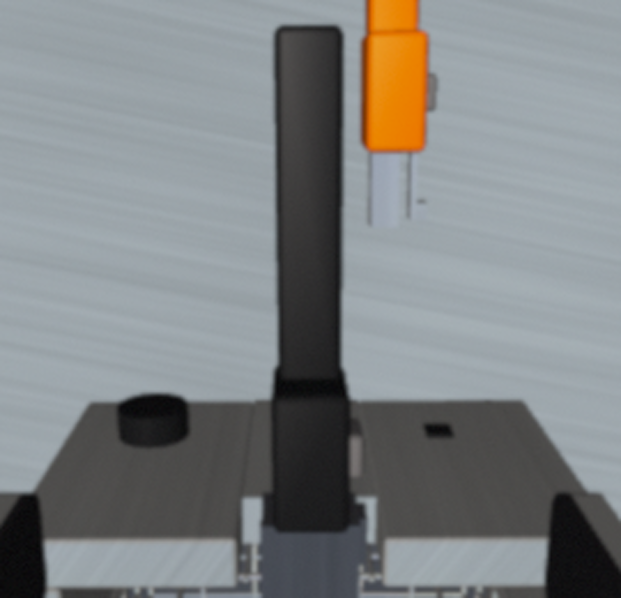

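Run:
```python
from h import *
C=np.load("w1.npy"); c=lambda x,y:(x/2.3+150,y/2.3+60)
def m(n,z,pts):
    P=np.array([at("wrist",c(*q),z,C)[:2] for q in pts]); print(n,P.round(4).tolist(),P.mean(0).round(4)); return P
a=m("tail",.143,[(277,29),(341,28)]); h1=m("head rear",.161,[(275,397),(346,396)]); h2=m("head front",.161,[(272,530),(350,529)])
b=m("front bottom",0,[(92,403),(525,402)]); t=m("front top",.15,[(100,540),(500,537)]); m("btn",.143,[(362,427),(362,478)])
ang=lambda v:np.degrees(np.arctan2(v[1],v[0]))
print(ang(h2.mean(0)-a.mean(0)), ang(b[0]-b[1])+90,ang(t[0]-t[1])+90, np.linalg.norm(b[0]-b[1]),np.linalg.norm(h2.mean(0)-a.mean(0)))
x=np.array([np.cos(np.radians(11.7)),np.sin(np.radians(11.7))])
print("origin from tail",a.mean(0)+.14*x,"from head",(h1.mean(0)+h2.mean(0))/2,"from front",b.mean(0)-.031*x,"dist",np.linalg.norm(h1.mean(0)-h2.mean(0)))
```

```text
tail [[0.3938, 0.1136], [0.3897, 0.1325]] [0.3917 0.123 ]
head rear [[0.5037, 0.1348], [0.4988, 0.157]] [0.5012 0.1459]
head front [[0.5508, 0.1429], [0.5452, 0.1686]] [0.548  0.1557]
front bottom [[0.5866, 0.05], [0.5414, 0.2711]] [0.564  0.1605]
front top [[0.5728, 0.0851], [0.5438, 0.223]] [0.5583 0.1541]
btn [[0.5154, 0.1673], [0.5343, 0.1716]] [0.5249 0.1695]
11.823054930972816 11.557818800911974 11.907800456369458 0.2256471837749187 0.15966197364917906
origin from tail [0.5288199  0.15141162] from head [0.52461814 0.15080218] from front [0.53367205 0.15425515] dist 0.04779963252747158
```

Run:
```python
from h import *
a=np.radians(11.8); x=np.array([np.cos(a),np.sin(a),0]); R=down(a+np.pi)
O=np.array([.5272,.1512,.298])
goto(O+[0,0,.06],R); movel(O,speed=.12,threshold=15)
f0=state()["ft_force"]
gripper_to(0.0,force=40); wait(.3); s=state()
print(s["time"],s["position"],s["grip_width"],s["gripper_force"],s["ft_force"]-f0)
im=camera("wrist")
if s["grip_width"]<.0285:
    print(movel(O-.065*x,speed=.08,threshold=40)); t=state(); print(t["time"],t["position"],t["grip_width"],t["gripper_force"],t["ft_force"]-f0)
    im2=camera("wrist")
    cv2.imwrite("pics/w2.png",cv2.resize(np.hstack([im,im2])[:,:,::-1],(800,300),interpolation=cv2.INTER_AREA))
else: cv2.imwrite("pics/w2.png",im[:,:,::-1])
```

```text
5.1083 [0.52736581 0.15104817 0.29856757] 0.02581419660475168 41.827261447906494 [-1.68920001 -1.36806177  5.95602402]
False
6.1167 [0.46393978 0.13793848 0.29807079] 0.0252626050038414 41.21158428490162 [ 0.15980859  0.04520828 -2.31326878]
```

View pics/w2.png

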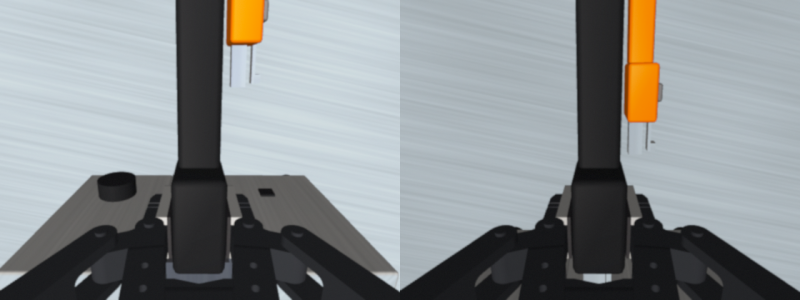

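The handle is out of the socket with the button still held (grip width 25 mm). Next I'll lay it on the mat.

Run:
```python
from h import *
b=np.radians(2.6); R=down(b+np.pi)
p=state()["position"]; movel(p+[0,0,.07],speed=.2)
T=np.array([.65,-.312,.30]); print(ik(T,R))
goto(T+[0,0,.05],R); movel(T+[0,0,-.10],speed=.2)
hit=movel([T[0],T[1],.1805],speed=.05,threshold=6); s=state(); print(hit,s["time"],s["position"],s["grip_width"],s["ft_force"])
gripper_to(.06); wait(.1); movel([T[0],T[1],.26],speed=.2)
movel([T[0]-.09,T[1],.40],speed=.25)
s=state(); np.save("w3.npy",wcam(s)); im=camera("wrist"); cv2.imwrite("pics/w3.png",im[:,:,::-1]); print(s["time"],s["position"])
```

```text
[-6.14592476e-01  6.14026996e-01  1.22024942e+00 -4.44089210e-16
  1.30731624e+00 -2.23076736e+00]
True 9.7417 [ 0.65061989 -0.3123171   0.18292663] 0.025775137651609607 [-0.25356534  0.26328004  3.44789649]
11.625 [ 0.5600073  -0.31169454  0.39736342]
```

View pics/w3.png

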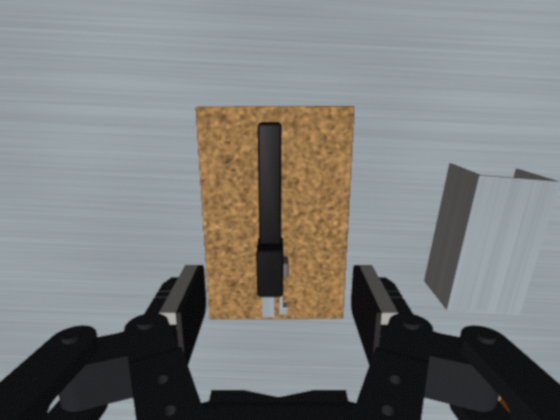

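The handle lies upright on the mat, with its tail end at (259–281,123) and the bar–head step at y≈245. Next I'll work out the lid angle from the top picture.

```bash
cat >> h.py <<'E'
A=np.radians(11.8); WX=np.array([np.cos(A),np.sin(A),0]); WY=np.array([-np.sin(A),np.cos(A),0]); Z=np.array([0,0,1.])
def W(s,l,z): return (.678+s)*WX+(.0413+l)*WY+z*Z   # warmer frame -> world
def lidpt(th,r,l,t=.006): return W(.1-r*np.cos(th)+t*np.sin(th),l,.15+r*np.sin(th)+t*np.cos(th))
E
python3 - <<'E'
from h import *
from scipy.optimize import minimize_scalar
c=lambda x,y:np.array((x/2.96+165,y/2.96+95))
obs=np.array([c(22,192),c(305,140)])
f=lambda th:np.linalg.norm(proj("top",np.array([lidpt(th,.2,.108),lidpt(th,.2,-.108)]))-obs)
r=minimize_scalar(f,bounds=(.6,1.3),method="bounded"); print(r.x,r.fun, proj("top",np.array([lidpt(r.x,.2,.108),lidpt(r.x,.2,-.108)]))-obs, proj("top",np.array([W(.1,.108,.15),W(.1,-.108,.15)]))-[c(35,105),c(280,57)])
R=down(A+np.pi)
th=r.x
for k in np.linspace(th+.12,0,8):
    P=lidpt(k,.21,0)+.011*WX+.173*Z; q=ik(P,R); print(round(k,2),P.round(3),None if q is None else np.round(q,2))
C=np.load("w3.npy")
for n,z,pts in [("tail",.026,[(259,123),(281,123)]),("step",.026,[(258.5,244),(282,244)]),("headfront",.044,[(257,296),(283,296)]),("mouth",.058,[(478,176),(555,181)]),("rear",.058,[(447,313),(524,314)]),("mat",.004,[(196,107),(354,106),(208,320),(344,320)])]:
    P=np.array([at("wrist",u,z,C)[:2] for u in pts]); print(n,P.round(4).tolist(),P.mean(0).round(4))
E
```

```text
0.9572859804703114 3.9690812632238854 [[-2.96165232  1.61766717]
 [-2.05983565 -0.3499309 ]] [[-2.32977116  1.4821055 ]
 [-2.40207059  1.15819532]]
1.08 [0.672 0.183 0.511] [ 0.09  0.44  1.05 -0.    1.65 -1.68]
0.92 [0.645 0.177 0.494] [ 0.09  0.36  1.18 -0.    1.6  -1.69]
0.77 [0.62  0.172 0.473] [ 0.08  0.3   1.29 -0.    1.55 -1.69]
0.62 [0.599 0.167 0.449] [ 0.08  0.25  1.4  -0.    1.49 -1.7 ]
0.46 [0.582 0.164 0.422] [ 0.07  0.22  1.49 -0.    1.43 -1.7 ]
0.31 [0.57  0.161 0.392] [ 0.07  0.21  1.56 -0.    1.37 -1.7 ]
0.15 [0.562 0.16  0.361] [ 0.07  0.22  1.62 -0.    1.31 -1.71]
0.0 [0.558 0.159 0.329] [ 0.07  0.24  1.66 -0.    1.24 -1.71]
tail [[0.5101, -0.3289], [0.5093, -0.3094]] [ 0.5097 -0.3192]
step [[0.6261, -0.3261], [0.6251, -0.303]] [ 0.6256 -0.3145]
headfront [[0.6731, -0.3253], [0.672, -0.3001]] [ 0.6726 -0.3127]
mouth [[0.5433, -0.1422], [0.5447, -0.0762]] [ 0.544  -0.1092]
rear [[0.6754, -0.145], [0.6733, -0.072]] [ 0.6743 -0.1085]
mat [[0.4998, -0.3892], [0.4924, -0.2416], [0.729, -0.3805], [0.7225, -0.2289]] [ 0.6109 -0.31  ]
```

Run:
```python
from h import *
R=down(A+np.pi)
tip=lambda k,r=.21:lidpt(k,r,0)+.011*WX+.173*Z
p=state()["position"]; movel([p[0],p[1],.56],speed=.3); gripper_to(0)
goto(tip(1.1)+[0,0,.06],R); movel(tip(1.1),speed=.15,threshold=10); f0=state()["ft_force"]
for k in np.linspace(1.0,0.02,10):
    h=movel(tip(k),speed=.15,threshold=30); f=state()["ft_force"]-f0; print(round(k,2),h,f.round(1))
    if h: break
h=movel(tip(0)-[0,0,.012],speed=.04,threshold=12); s=state(); print(h,s["position"],(s["ft_force"]-f0).round(1),s["time"])
wait(.3)
movel(s["position"]+[0,0,.1],speed=.25)
im=camera("side"); s=state(); w=camera("wrist"); print(s["time"])
cv2.imwrite("pics/l.png",np.hstack([im[100:300,100:380],w[150:350,140:420]])[:,:,::-1])
```

```text
1.0 False [ 0.5 -0.2 -0.2]
0.89 False [ 0.5  0.1 -0.8]
0.78 False [-0.8  0.3 -1.5]
0.67 False [ 1.1  0.5 -0.2]
0.56 False [-0.8  0.3 -1.1]
0.46 False [0.9 0.4 0.1]
0.35 False [-0.2 -0.6 -0.2]
0.24 False [-0.2  0.4 -0.3]
0.13 False [ 0.7  0.9 -1.2]
0.02 False [-0.4  0.6 -0.1]
True [0.559459   0.15898255 0.32987121] [-1.1 -0.1  7.9] 18.625
19.5333
```

View pics/l.png

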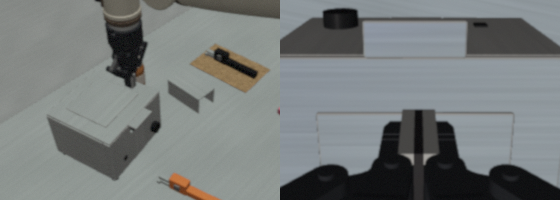

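The lid lies flat: the fingertip stopped firmly at z 0.157. I'll press it once more to be sure, then regrasp the handle by its bar.

Run:
```python
from h import *
p=state()["position"]; print(movel(p-[0,0,.112],speed=.1,threshold=25)); s=state(); print("press z",s["position"][2]-.173); wait(.2)
movel(p+[0,0,.05],speed=.25)
b=np.radians(2.3); R=down(b+np.pi); G=np.array([.5447,-.3176,.179]); print(at("top",(378,271),.02),at("top",(373,330),.02))
c=np.radians(-2); 
for hx in (-.241,-.13,-.115): print(ik([.607+hx*np.cos(c),-.11+hx*np.sin(c),.185],down(c+np.pi)))
goto(G+[0,0,.12],R); gripper_to(.055); movel(G+[0,0,.02],speed=.2)
print(movel(G,speed=.05,threshold=8)); gripper_to(0,force=100); s=state(); print(s["time"],s["position"],s["grip_width"],s["gripper_force"])
movel(s["position"]+[0,0,.1],speed=.15); t=state(); print(t["grip_width"],t["time"])
im=camera("side"); w=camera("wrist"); cv2.imwrite("pics/g.png",np.hstack([im[60:260,240:440],w[150:350,180:380]])[:,:,::-1])
```

```text
True
press z 0.15683313770324664
[ 0.37003238 -0.24254865  0.02      ] [ 0.20742892 -0.22556427  0.02      ]
[-5.91676903e-01 -2.58699622e-02  2.28498879e+00 -4.44089210e-16
  8.82473826e-01 -2.12756664e+00]
[-4.65489721e-01  2.42020588e-01  1.98753808e+00 -4.44089210e-16
  9.12033985e-01 -2.00137946e+00]
[-4.52661979e-01  2.74796836e-01  1.94632115e+00 -4.44089210e-16
  9.20474670e-01 -1.98855172e+00]
False
25.4833 [ 0.54498866 -0.31792242  0.17977469] 0.019705643903904703 100.61954140663147
0.01971348345768669 26.3083
```

View pics/g.png

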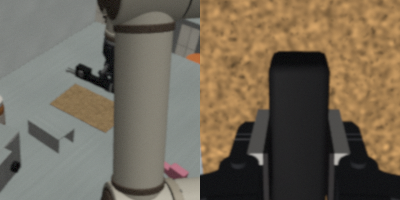

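Run:
```python
from h import *
c=np.radians(-2); R=down(c+np.pi); H=lambda hx,z:np.array([.607+hx*np.cos(c),-.11+hx*np.sin(c),z])
goto(H(-.255,.28),R); movel(H(-.255,.185),speed=.15,threshold=10)
h1=movel(H(-.17,.185),speed=.1,threshold=10); s=state(); print(h1,s["position"],s["time"])
im=camera("top")
if not h1:
    h2=movel(H(-.115,.185),speed=.08,threshold=12); s=state(); print(h2,s["position"],s["ft_force"],s["grip_width"]); im=camera("top")
cv2.imwrite("pics/i.png",cv2.resize(im[140:290,260:410],None,fx=3,fy=3)[:,:,::-1])
```

```text
False [ 0.43664717 -0.10387329  0.18483997] 29.3083
False [ 0.49165034 -0.10582963  0.18471829] [ 0.73201493 -0.91028708 -2.46768988] 0.020115161502432637
```

View pics/i.png

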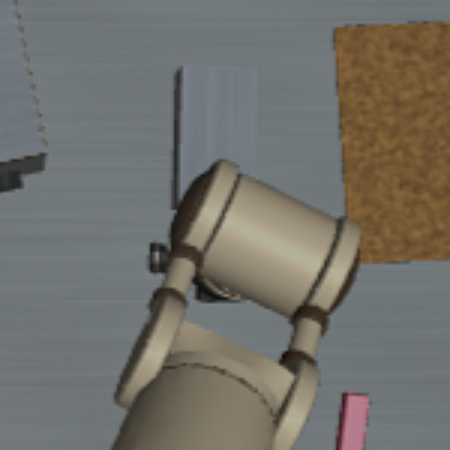

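The handle went in without contact. Next I'll lower it, release it, back off and check.

Run:
```python
from h import *
p=state()["position"]; print(movel([p[0],p[1],.176],speed=.03,threshold=5),state()["position"])
gripper_to(.05); wait(.2); movel([p[0],p[1],.30],speed=.15); movel([p[0]-.06,p[1],.40],speed=.2)
s=state(); C=wcam(s); im=camera("wrist"); print(s["time"],s["position"])
c=np.radians(-2)
tail=np.array([.607+np.cos(c)*-.150,-.11-.15*np.sin(c),.022])
print("tail end expected px",proj("wrist",tail,C)); np.save("w4.npy",C)
cv2.imwrite("pics/f.png",im[:,:,::-1])
```

```text
True [ 0.49130059 -0.10582375  0.17574392]
32.9167 [ 0.43147157 -0.10572103  0.39866063]
tail end expected px [278.23409568 204.27689568]
```

View pics/f.png

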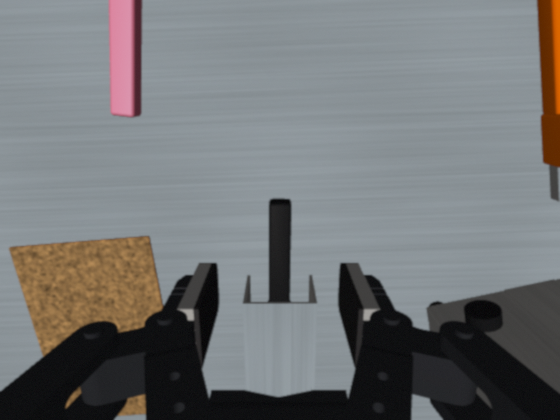

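Run:
```python
from h import *
C=np.load("w4.npy"); t=at("wrist",(280,200),.022,C); m=at("wrist",(280,303),.058,C)
d=m[0]-t[0]; print("out of mouth",d,"origin hx",-.065-d+.14)
if -.03<.075-d<.02: finish_job()
```

```text
out of mouth 0.09019957775065757 origin hx -0.015199577750657556
the job is handed in; nothing more can be done
```

I've handed the job in at about 33 s of the 72 s limit. The lid is shut, the handle lies clip first in the holder with its origin measured about 15 mm in front of the holder's centre, and I never went near the jar or the cup.

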